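# Make up two stationery kits in bay trays

## Robot

A 6-joint arm with a two-finger parallel gripper is mounted at the origin on the work surface. World frame = base frame: x ahead of the robot, y to its left, z up, the work surface at z = 0. Lengths are in m, angles in rad, forces in N, time in s.
With the tool pointing down it reaches from about 0.375 to 0.925 m from the base axis. Payload 5.7 kg.
Tool frame: the origin (TCP) lies midway between the tips of the shut fingers; the grasp point (between the pads) lies 19 mm behind it; z points along the fingers, y is the line along which they close (so a half turn about z gives the same grasp; the last joint's range is limited). The gripper opens to 88 mm and grips with 3 to 60 N. Pads are 20 mm wide; open, the fingers measure 115 mm over their backs; the gripper's body (75 mm by 178 mm) begins 61 mm behind the grasp point.
Start: joints at [1.164, 0.359, 1.51, -0, 1.272, -0.115], TCP at [0.173, 0.575, 0.191] pointing down, gripper open.
Joint ranges: [-2.97, 2.97], [-1.01, 2.36], [0.21, 2.38], [-0.96, 4.11], [0.2, 2.71], [-2.98, 2.98]. Speed limits (rad/s): [2.39, 2.39, 3.14, 3.14, 3.14, 3.14].

## Interface

Orientations are given as a rotation vector (axis times angle).
In Python, from cell import sensors, read_camera, sign_off, spotter gives the robot as it stands. The module is installed in compiled form; this text tells all that it offers.
- The arm moves only by the shell command python3 -m inch 'ROWS' [FORCE]. ROWS is a JSON object of lists of equal length, an entry for each row: "travel": the shift along the world's x, y, z in mm, a list of three; "spin": the turn about the world's z in degrees; "gripper": the finger opening in mm, from 0 to 87.8. A call has 1 to 20 rows; each row is the pose to reach, as a shift and turn from the pose commanded when the call began; what a row does not reach only later rows make up. A row lasts 1/10 s, in which the tool goes at most 50 mm and 8.59 degrees, less where a joint would pass 70% of its speed; a pose out of reach is approached as far as the arm can. A call with a gripper value outside its range is refused whole. The fingers move at their own pace and stop on an object; FORCE is the grip in N (left out, the last holds). Time passes only in rows, so rows that repeat a pose let the fingers close. It gives the time, the measured TCP pose, the force, the opening and the grip force at its end, in the units of the state.
- sensors.get_obs(): the state, without advancing time (a new reading comes with each control period).
- read_camera(name): name is "scene" or "side" or "wrist"; returns a dict with "pixels" (480x640x3 uint8, red, green, blue), "mtx" (3x3 intrinsics, pixels), "extrinsics" (4x4, takes a point from camera to world coordinates). Camera axes: x right, y down, z forward; pixel columns grow to the right and rows downward; lengths in m; the calibration is good to about 2 mm. A picture is of the moment at which its call begins. There is no depth.
- sign_off(): hands the job in; it is judged then, once.
Trained networks look in a picture, given as the dict that the camera call returned (one of the last four; its "shot" number tells which), for a name from the list of things; names that differ only in an ending like _2 or _b are one class to them, and where a whole thing is asked for, a point or a joint stands for the part that bears it (a point fixed in the world has none). Each returns a list of dicts, best first, with "conf" (0 to 1); they miss things now and then, are a little off and sometimes report something else, mostly with a low value. They report only what shows in the picture. A call takes as long as a camera call. They do not tell look-alikes from the thing itself.
- spotter.masks_of(picture, query): "region" (480x640 bool, what is visible of it) and "position" ([row, column] in pixels, amid what is visible of it).
The state is a dict: "t": time; "joint_positions": joint angles; "qvel": joint speeds; "tau": joint torques, N m; "tool_pos": TCP position; "ee_rot": TCP orientation; "ft_force": force on the tool from outside, world axes, zero at the start; "ft_torque": the same for the moment, N m; "grip_width": opening from 0.0 (shut) to 1.0 (fully open); "grasp_force": force on a finger pad.
Only numpy, scipy, OpenCV 4.12 (cv2) and the standard library are available. Lean on these libraries where they do the work, as an engineer would, in place of code of your own. Each camera call takes 0.05 s, during which the arm holds its last target. There are 200 camera calls.

## Task

Make up two stationery kits from the stock on the desk: the stapler, the roll of tape and the large glue stick go in the three-bay tray, and the eraser and the small glue stick go in the two-bay tray. Put one thing in each bay, whichever bay of its tray you like, and set each down the same way up as it is now (glue sticks standing, the rest lying flat), fully down on the bay's floor. Leave the metal pencil sharpener that stands among the stock where it is.

Things in the scene. Friction and masses are not known exactly. Their poses are not given: they have to be found in the camera images.
- tray3: (All sizes in mm.) Three-bay grey plastic tray, fixed to the desk, 106 (x) x 240 (y) x 12 high. Floor 3 thick, walls and dividers 3 thick and 12 high over the desk. Origin: centre of the underside, at desk height; z up. Three equal bays in a row along its y, each 76 (y) x 100 (x) inside, bay centres at y = -79, 0 and +79, x = 0; bay floor at z = 3.
- tray2: Two-bay grey plastic tray, fixed to the desk, 106 (x) x 161 (y) x 12 high, else like the other: two equal bays along its y, each 76 (y) x 100 (x) inside, bay centres at y = -39.5 and +39.5, x = 0; bay floor at z = 3.
- stapler: Compact black stapler with a steel magazine, resting on its base, 62 (x) x 28 (y) x 40 high, about 110 g, rigid (does not fold). Origin: centre of the underside; x along its length, y across, z up. Both sides are flat and 28 apart at the base (z 0 to 8) and the top arm (z 24 to 40).
- tape: Roll of clear sticky tape lying flat, a ring 52 outside, 27 inside, 24 high, about 45 g. Origin: centre of the underside, z up along its axis.
- eraser: White block eraser in a paper sleeve lying flat, 46 (x) x 24 (y) x 16 high, about 25 g. Origin: centre of the underside; x along its length, z up.
- glue_large: Large glue stick, white with a grey cap, standing upright: a cylinder 30 in diameter, 96 high, about 50 g. Origin: centre of the underside, z up along its axis.
- glue_small: Small glue stick, white with a grey cap, standing upright: a cylinder 22 in diameter, 66 high, about 22 g. Origin: centre of the underside, z up along its axis.
- sharpener: Round metal pencil sharpener, a loose drum 36 in diameter, 34 high, standing on the desk amid the stock; not part of a kit, to be left where it is. Origin: centre of the underside, z up.
There are look-alikes about, which are no part of the job. Leave any pink look-alike of the stapler alone. What is shaped like the glue_large but turquoise is not meant.

How it is judged:
At the end, for the whole second after the job is handed in: Stapler, tape and large glue stick in the three-bay tray, eraser and small glue stick in the two-bay tray, one thing to a bay, centre inside the bay, underside on the bay floor (within 4 mm), the same way up as at the start (within 0.12 rad), released and at rest (x of stapler in the frame of tray3 between -0.049 and 0.049 m and z of stapler in the frame of tray3 between 0 and 0.007 m and angle between each of stapler, tape, glue_large, eraser, glue_small's own z axis and vertical below 0.12 rad and linear speed of each of stapler, tape, glue_large, eraser, glue_small below 0.02 m/s and angular speed of each of stapler, tape, glue_large, eraser, glue_small below 0.2 rad/s and x of tape in the frame of tray3 between -0.049 and 0.049 m and z of tape in the frame of tray3 between 0 and 0.007 m and x of glue_large in the frame of tray3 between -0.049 and 0.049 m and z of glue_large in the frame of tray3 between 0 and 0.007 m and ((y of stapler in the frame of tray3 between -0.116 and -0.042 m and y of tape in the frame of tray3 between -0.037 and 0.037 m and y of glue_large in the frame of tray3 between 0.042 and 0.116 m) or (y of stapler in the frame of tray3 between -0.116 and -0.042 m and y of tape in the frame of tray3 between 0.042 and 0.116 m and y of glue_large in the frame of tray3 between -0.037 and 0.037 m) or (y of stapler in the frame of tray3 between -0.037 and 0.037 m and y of tape in the frame of tray3 between -0.116 and -0.042 m and y of glue_large in the frame of tray3 between 0.042 and 0.116 m) or (y of stapler in the frame of tray3 between -0.037 and 0.037 m and y of tape in the frame of tray3 between 0.042 and 0.116 m and y of glue_large in the frame of tray3 between -0.116 and -0.042 m) or (y of stapler in the frame of tray3 between 0.042 and 0.116 m and y of tape in the frame of tray3 between -0.116 and -0.042 m and y of glue_large in the frame of tray3 between -0.037 and 0.037 m) or (y of stapler in the frame of tray3 between 0.042 and 0.116 m and y of tape in the frame of tray3 between -0.037 and 0.037 m and y of glue_large in the frame of tray3 between -0.116 and -0.042 m)) and x of eraser in the frame of tray2 between -0.049 and 0.049 m and z of eraser in the frame of tray2 between 0 and 0.007 m and x of glue_small in the frame of tray2 between -0.049 and 0.049 m and z of glue_small in the frame of tray2 between 0 and 0.007 m and ((y of eraser in the frame of tray2 between -0.0765 and -0.0025 m and y of glue_small in the frame of tray2 between 0.0025 and 0.0765 m) or (y of eraser in the frame of tray2 between 0.0025 and 0.0765 m and y of glue_small in the frame of tray2 between -0.0765 and -0.0025 m))); the robot touches nothing.
It fails at once if the pencil sharpener is shoved more than 15 mm or tipped (distance of sharpener from where it was at the start of the episode above 0.015 m or angle between sharpener's own z axis and vertical above 0.3 rad).
It also fails if it takes over 133 s, if anything falls off the work surface, if the arm or the gripper's body presses on something with over 40 N, if the wrist force passes 120 N, or if a joint passes its speed limit or range.

## Working session

There is one attempt and no reset: what is moved stays moved. The work goes in short steps, Python scripts to look and compute and a shell command to move; the robot and the scene stay as the last step left them, time stands still between calls to the robot, and variables do not carry over. Pictures are saved under pics/ and viewed, at most 14 in all, crops included, and the job is handed in when it is done.

```bash
mkdir -p pics; cat > h.py <<'E'
import numpy as np, cv2
from cell import sensors, read_camera, spotter
def save(p,n,crop=None,s=1):
    im=p["pixels"][:,:,::-1]
    if crop: r0,r1,c0,c1=crop; im=im[r0:r1,c0:c1]
    cv2.imwrite("pics/"+n+".png",cv2.resize(im,None,fx=s,fy=s,interpolation=cv2.INTER_CUBIC))
def ray(p,uv):
    T=np.array(p["extrinsics"]);d=np.linalg.inv(p["mtx"])@[uv[0],uv[1],1]
    return T[:3,3],T[:3,:3]@d
def atz(p,uv,z):
    o,d=ray(p,uv);return o+d*(z-o[2])/d[2]
def tri(obs):
    A=np.zeros((3,3));b=np.zeros(3)
    for p,uv in obs:
        o,d=ray(p,uv);d=d/np.linalg.norm(d);M=np.eye(3)-np.outer(d,d);A+=M;b+=M@o
    return np.linalg.solve(A,b)
def proj(p,X):
    T=np.linalg.inv(p["extrinsics"]);c=T[:3,:3]@np.array(X)+T[:3,3];q=np.array(p["mtx"])@c;return q[:2]/q[2]
E
python3 - <<'E'
from h import *
s=sensors.get_obs();print(s["tool_pos"],s["ee_rot"],s["t"])
for n in("scene","side"):
    p=read_camera(n);save(p,n+"0")
    print(n,np.array(p["extrinsics"])[:3,3].round(3))
    for q in"stapler tape eraser glue_large glue_small sharpener tray3 tray2".split():
        for m in spotter.masks_of(p,q):
            r,c=np.where(m["region"]);print(n,q,round(m["conf"],2),np.round(m["position"]),"rows",r.min(),r.max(),"cols",c.min(),c.max())
E
```

```text
[0.1723172  0.57394475 0.18990671] [-4.56639638e-01 -3.10776778e+00  2.75236614e-03] 0.0
scene [ 1.265 -0.185  0.506]
scene stapler 0.95 [219. 374.] rows 206 235 cols 358 389
scene stapler 0.79 [267. 381.] rows 251 287 cols 362 396
scene stapler 0.56 [258. 330.] rows 247 269 cols 322 340
scene tape 0.87 [286. 295.] rows 272 299 cols 280 310
scene eraser 0.84 [277. 467.] rows 264 286 cols 454 479
scene glue_large 0.92 [220. 297.] rows 198 246 cols 288 304
scene glue_large 0.75 [220. 340.] rows 195 245 cols 330 346
scene glue_small 0.69 [290. 204.] rows 271 309 cols 196 212
scene sharpener 0.88 [258. 328.] rows 246 269 cols 321 341
scene tray3 0.62 [223. 444.] rows 209 238 cols 405 488
scene tray3 0.57 [251. 182.] rows 222 281 cols 119 256
scene tray2 0.62 [223. 444.] rows 209 238 cols 405 488
scene tray2 0.57 [251. 182.] rows 222 281 cols 119 256
side [0.43  0.594 0.782]
side stapler 0.78 [286. 260.] rows 271 302 cols 242 282
side stapler 0.66 [329. 361.] rows 313 347 cols 341 385
side tape 0.96 [219. 278.] rows 206 235 cols 266 295
side eraser 0.75 [373. 208.] rows 360 380 cols 196 228
side glue_large 0.81 [230. 364.] rows 206 256 cols 353 373
side glue_large 0.68 [266. 351.] rows 242 293 cols 339 360
side glue_small 0.74 [154. 292.] rows 139 170 cols 288 299
side sharpener 0.73 [254. 306.] rows 245 270 cols 295 315
side tray3 0.56 [172. 386.] rows 127 215 cols 352 418
side tray3 0.56 [429. 332.] rows 364 479 cols 270 388
side tray2 0.56 [172. 386.] rows 127 215 cols 352 418
side tray2 0.56 [429. 332.] rows 364 479 cols 270 388
```

View pics/scene0.png

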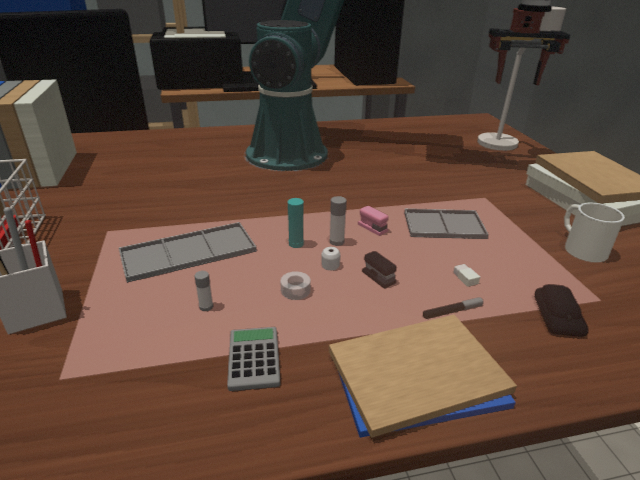

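View pics/side0.png

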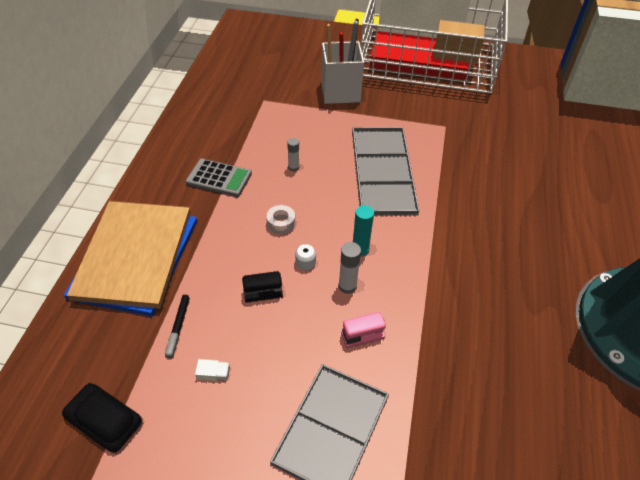

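The scene view shows the black stapler at (381,267), with a pink look-alike at (374,219). The white/grey large glue is at (340,220), with a turquoise look-alike at (297,220). The small glue is at (204,290), the tape at (295,286), the eraser at (467,275) and the sharpener at (330,258). Tray3 is on the left at (182,251) and tray2 on the right at (444,223). In the side view the stapler is at (260,286), the large glue at (350,266), turquoise at (364,230) and pink at (363,329).

I choose the black stapler and the white, grey-capped glue. Next I fit poses from both views and check the choice in a close crop.

```bash
cat > fit.py <<'E'
from h import *
from scipy.optimize import minimize
def box(a,b,h): return np.array([[x,y,z] for x in(-a/2,a/2) for y in(-b/2,b/2) for z in(0,h)])/1e3
def cyl(d,h):
    t=np.linspace(0,2*np.pi,40,endpoint=False);c=np.c_[np.cos(t),np.sin(t)]*d/2
    return np.r_[np.c_[c,0*t],np.c_[c,0*t+h]]/1e3
M=dict(stapler=box(62,28,40),tape=cyl(52,24),eraser=box(46,24,16),glue_large=cyl(30,96),glue_small=cyl(22,66),sharpener=cyl(36,34),tray3=box(106,240,12),tray2=box(106,161,12))
S=4
def render(p,P):
    q=np.array([proj(p,x) for x in P]);im=np.zeros((480*S,640*S),np.uint8)
    hull=cv2.convexHull((((q+.5)*S-.5)*16).round().astype(np.int32));cv2.fillConvexPoly(im,hull,1,shift=4);return im
def fit(name,obs,x0,yaws):
    ms=[(p,cv2.resize(m.astype(np.uint8),None,fx=S,fy=S,interpolation=cv2.INTER_NEAREST)) for p,m in obs]
    def cost(v,full=False):
        c,s=np.cos(v[3]),np.sin(v[3]);P=M[name]@np.array([[c,s,0],[-s,c,0],[0,0,1]])+v[:3]*1
        r=[]
        for p,m in ms:
            w=render(p,P);r.append((w&m).sum()/max((w|m).sum(),1))
        return r if full else -sum(r)
    best=None
    for y in yaws:
        v0=np.r_[x0,y];sim=np.vstack([v0]+[v0+d for d in np.diag([.01,.01,.006,.25])])
        o=minimize(cost,v0,method="Nelder-Mead",options=dict(initial_simplex=sim,maxfev=130,xatol=2e-4,fatol=1e-4))
        if best is None or o.fun<best.fun:best=o
    return best.x,cost(best.x,True)
def pick(p,q,uv):
    ms=spotter.masks_of(p,q)
    m=min(ms,key=lambda m:np.hypot(m["position"][1]-uv[0],m["position"][0]-uv[1])) if ms else None
    if m is None or np.hypot(m["position"][1]-uv[0],m["position"][0]-uv[1])>30: print("MISS",q,p["shot"]); return None
    return m
E
python3 - <<'E'
from fit import *
a=read_camera("scene");b=read_camera("side")
save(a,"crop0",(180,310,180,500),2.4)
U=dict(stapler=((381,267),(260,286)),tape=((295,286),(278,219)),eraser=((467,277),(208,373)),glue_large=((340,220),(351,266)),glue_small=((204,290),(292,154)),sharpener=((330,258),(306,254)),tray3=((182,251),(386,172)),tray2=((444,223),(332,429)))
for n,(u,w) in U.items():
    obs=[(p,pick(p,n,t)) for p,t in((a,u),(b,w))]
    obs=[(p,m) for p,m in obs if m]
    X=tri([(p,m["position"][::-1]) for p,m in obs]);h=M[n][:,2].max()
    yaws=[0] if n in("tape","glue_large","glue_small","sharpener") else ([-.5,0,.5] if "tray" in n else [0,.8,1.57,2.36])
    v,i=fit(n,[(p,m["region"]) for p,m in obs],[X[0],X[1],0],yaws)
    print(n,"tri",X.round(4),"fit",v[:3].round(4),"yaw",round(np.degrees(v[3]),1),"iou",np.round(i,2),"r",np.hypot(*v[:2]).round(3))
E
```

```text
stapler tri [0.6215 0.0732 0.0238] fit [ 0.6204  0.0734 -0.0018] yaw 200.7 iou [0.9  0.91] r 0.625
tape tri [ 0.6291 -0.0813  0.0121] fit [ 0.6297 -0.0813 -0.0009] yaw 0.8 iou [0.91 0.89] r 0.635
eraser tri [0.6579 0.2311 0.0043] fit [ 6.530e-01  2.293e-01 -1.000e-04] yaw 185.8 iou [0.88 0.91] r 0.692
glue_large tri [0.491  0.0288 0.0539] fit [ 4.882e-01  2.750e-02 -2.000e-04] yaw 13.7 iou [0.95 0.94] r 0.489
MISS glue_small 3
glue_small tri [0.3853 0.7598 0.9332] fit [0.3853 0.7598 0.    ] yaw 0.0 iou [0.] r 0.852
sharpener tri [ 0.5671 -0.0017  0.0194] fit [ 0.5675 -0.0045 -0.0024] yaw 17.1 iou [0.83 0.83] r 0.568
tray3 tri [ 0.4666 -0.2704 -0.0017] fit [ 0.4705 -0.2644  0.0007] yaw 13.9 iou [0.98 0.95] r 0.54
tray2 tri [0.467  0.2744 0.0037] fit [ 4.662e-01  2.740e-01 -2.000e-04] yaw -13.2 iou [0.96 0.99] r 0.541
```

View pics/crop0.png

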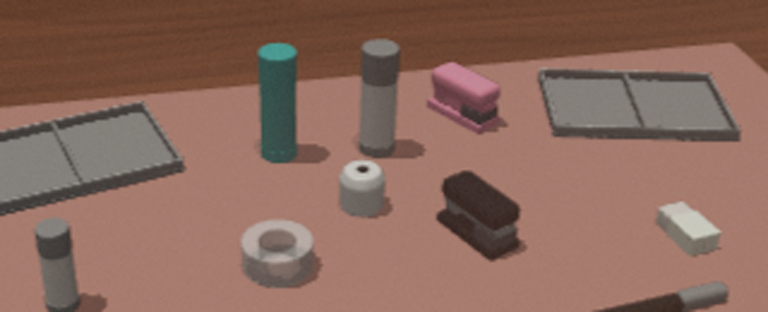

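The crop confirms the choice: the black stapler (crop 480,215) and the white stick with the grey cap (378,98), not the turquoise (278,100) or pink (465,95) ones. Still to locate are the small glue and the look-alikes, as obstacles.

```bash
python3 - <<'E'
from fit import *
for k in range(3):
    a=read_camera("scene");b=read_camera("side")
    for n,u,w in (("glue_small",(204,290),(292,154)),("glue_large",(297,220),(364,230)),("stapler",(374,219),(363,329))):
        obs=[(p,pick(p,n,t)) for p,t in((a,u),(b,w))]
        if not all(m for _,m in obs):continue
        X=tri([(p,m["position"][::-1]) for p,m in obs])
        v,i=fit(n,[(p,m["region"]) for p,m in obs],[X[0],X[1],0],[0] if n[0]=="g" else [0,.8,1.57,2.36])
        print(n,"tri",X.round(4),"fit",v[:3].round(4),"yaw",round(np.degrees(v[3]),1),"iou",np.round(i,2))
print(sensors.get_obs()["t"])
E
```

```text
glue_small tri [ 0.6451 -0.23    0.0373] fit [ 0.6435 -0.2334  0.0008] yaw 12.5 iou [0.94 0.92]
MISS glue_large 5
stapler tri [0.4478 0.1136 0.0185] fit [ 0.4481  0.1172 -0.0006] yaw 24.6 iou [0.89 0.88]
glue_small tri [ 0.6449 -0.2316  0.0336] fit [ 0.6439 -0.2334  0.    ] yaw 5.8 iou [0.94 0.83]
glue_large tri [ 0.4791 -0.0567  0.0527] fit [ 4.804e-01 -5.530e-02 -1.000e-04] yaw 3.0 iou [0.96 0.87]
stapler tri [0.4488 0.1158 0.0222] fit [ 0.4485  0.1174 -0.001 ] yaw 25.0 iou [0.86 0.92]
MISS glue_small 9
MISS glue_small 10
glue_large tri [ 0.4798 -0.0546  0.0533] fit [ 4.801e-01 -5.530e-02 -2.000e-04] yaw 3.9 iou [0.97 0.85]
stapler tri [0.4509 0.116  0.02  ] fit [ 0.448   0.1167 -0.0016] yaw 24.6 iou [0.89 0.89]
3.0
```

```bash
python3 -m inch '{"travel":[[315,-547,0],[315,-547,0],[315,-547,0],[315,-547,0],[315,-547,0],[315,-547,0],[315,-547,0],[315,-547,0],[315,-547,0],[315,-547,0],[315,-547,0],[315,-547,0],[315,-547,0],[315,-547,0],[315,-547,0],[315,-547,0],[315,-547,0],[315,-547,0]],"spin":[0,0,0,0,0,0,0,0,0,0,0,0,0,0,0,0,0,0],"gripper":[56,56,56,56,56,56,56,56,56,56,56,56,56,56,56,56,56,56]}' 15
python3 - <<'E'
from fit import *
p=read_camera("wrist");save(p,"w1")
for n in("glue_large","sharpener"):
    for m in spotter.masks_of(p,n): print(n,m["conf"],m["position"])
print(proj(p,[.488,.0275,.096]),proj(p,[.488,.0275,0]),sensors.get_obs()["tool_pos"])
E
```

```text
t: 4.8
tool_pos: [0.487, 0.0287, 0.1908]
ee_rot: [-0.454, -3.108, 0.0]
ft_force: [-0.2, 1.1, 0.1]
grip_width: 0.637
grasp_force: 0.0
glue_large 0.78 [245.7, 223.3]
glue_large 0.61 [232.6, 315.9]
glue_large 0.25 [304.9, 537.4]
sharpener 0.74 [298.2, 311.2]
sharpener 0.57 [313.1, 373.8]
[318.89797115 235.78392786] [319.0693192  214.18165647] [0.48736919 0.02820404 0.19080957]
```

View pics/w1.png

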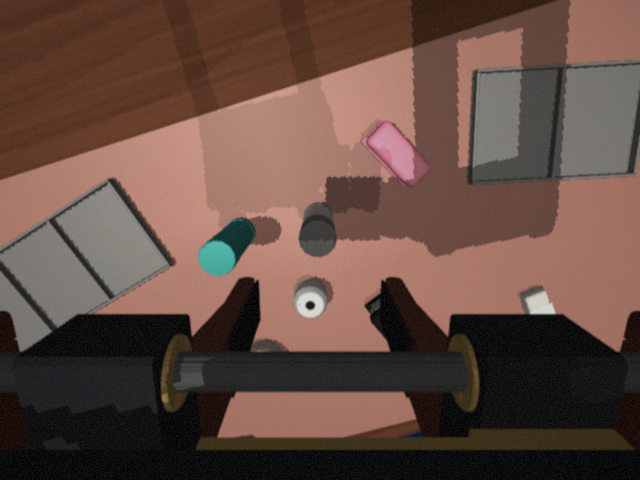

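The wrist view shows the large glue's cap centred at about (318,237), matching the predicted (319,236). Turquoise is at (217,257) and the sharpener at (310,298). Descending to grasp.

```bash
python3 -m inch '{"travel":[[1,0,-40],[1,0,-80],[1,0,-110],[1,0,-125],[1,0,-136],[1,0,-136],[1,0,-136],[1,0,-136],[1,0,-136],[1,0,-136],[1,0,-136],[1,0,-136],[1,0,-136],[1,0,-136]],"spin":[0,0,0,0,0,0,0,0,0,0,0,0,0,0],"gripper":[56,56,56,56,56,56,56,20,20,20,20,20,20,20]}' 15
```

```text
t: 6.35
tool_pos: [0.4892, 0.0275, 0.0551]
ee_rot: [0.457, 3.107, -0.0]
ft_force: [-0.5, -0.8, 5.7]
grip_width: 0.335
grasp_force: 15.0
```

```bash
python3 -m inch '{"travel":[[0,0,15],[0,0,50],[0,0,90],[0,0,130],[0,0,140],[-8,-45,140],[-16,-90,140],[-24,-135,140],[-32,-175,140],[-36,-205,140],[-37,-215,140],[-37,-215,140],[-37,-215,140],[-37,-215,110],[-37,-215,80],[-37,-215,60],[-37,-215,45],[-37,-215,40],[-37,-215,40]],"spin":[0,0,0,0,0,0,0,0,0,0,0,0,0,0,0,0,0,0,0],"gripper":[20,20,20,20,20,20,20,20,20,20,20,20,20,20,20,20,20,20,20]}' 15
python3 - <<'E'
from fit import *
a=read_camera("scene");b=read_camera("side");save(a,"s2",(150,310,100,400),2.5)
g=[(p,spotter.masks_of(p,"glue_large")) for p in(a,b)]
for p,ms in g: print([(m["conf"],m["position"]) for m in ms],proj(p,[.452,-.1877,.04+.048]))
E
```

```text
t: 8.25
tool_pos: [0.4512, -0.1859, 0.0942]
ee_rot: [-0.454, -3.107, -0.001]
ft_force: [-0.3, -0.2, -0.7]
grip_width: 0.332
grasp_force: 15.0
[(0.81, [222.8, 297.1]), (0.72, [201.7, 224.4]), (0.27, [266.0, 379.8])] [224.38258893 203.91540147]
[(0.97, [230.5, 363.9]), (0.57, [171.2, 391.3])] [392.09310427 163.6903988 ]
```

View pics/s2.png

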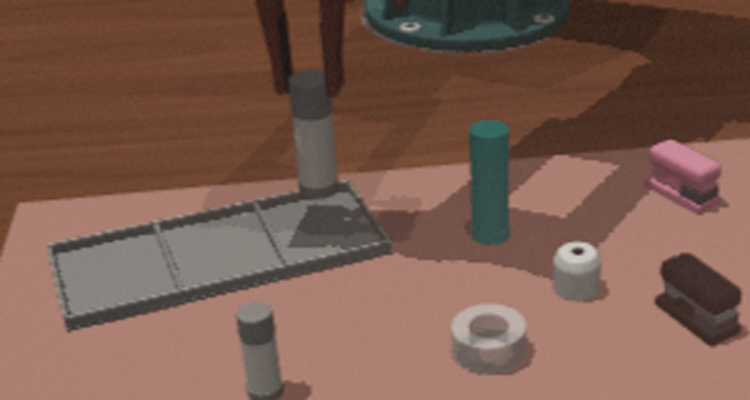

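The large glue is held upright above the near (right-hand) bay of tray3, base at crop (318,190); the other things are undisturbed. Lowering.

```bash
python3 -m inch '{"travel":[[0,0,-12],[0,0,-22],[0,0,-30],[0,0,-34],[0,0,-36],[0,0,-36],[0,0,-36]],"spin":[0,0,0,0,0,0,0],"gripper":[20,20,20,20,20,20,20]}' 15
```

```text
t: 9.15
tool_pos: [0.4517, -0.1875, 0.0588]
ee_rot: [0.457, 3.108, -0.0]
ft_force: [-1.3, -0.3, 0.1]
grip_width: 0.336
grasp_force: 15.0
```

```bash
python3 -m inch '{"travel":[[0,0,-1],[0,0,-1],[0,0,-1],[0,0,-1],[0,0,-1],[0,0,-1],[0,0,-1],[0,0,20],[0,0,60],[0,0,100],[0,0,135],[0,0,135],[0,0,135]],"spin":[0,0,0,0,0,0,0,0,0,0,0,0,0],"gripper":[20,20,56,56,56,56,56,56,56,56,56,70,70]}' 15
python3 - <<'E'
from fit import *
a=read_camera("scene");b=read_camera("side")
ob=[(p,pick(p,"glue_large",proj(p,[.452,-.1877,.05]))) for p in(a,b)]
ob=[(p,m["region"]) for p,m in ob if m]
print(fit("glue_large",ob,[.452,-.1877,.003],[0]))
E
```

```text
t: 10.45
tool_pos: [0.452, -0.1876, 0.1943]
ee_rot: [0.457, 3.106, -0.001]
ft_force: [0.0, 0.1, -0.8]
grip_width: 0.777
grasp_force: 0.0
(array([ 0.4509705 , -0.18752564,  0.00310372,  0.05305826]), [np.float64(0.9516003729024238), np.float64(0.9437297825923419)])
```

```bash
python3 -m inch '{"travel":[[35,20,0],[75,45,0],[110,66,0],[145,87,0],[170,102,0],[178,106,0],[178,106,0],[178,106,0],[178,106,0],[178,106,0],[178,106,-40],[178,106,-80],[178,106,-110],[178,106,-120],[178,106,-120],[178,106,-120]],"spin":[-8,-16,-24,-32,-40,-48,-56,-59,-59,-59,-59,-59,-59,-59,-59,-59],"gripper":[80,80,80,80,80,80,80,80,80,80,80,80,80,80,80,80]}' 15
python3 - <<'E'
from fit import *
s=sensors.get_obs();t=s["tool_pos"]
p=read_camera("wrist");save(p,"w3");print(t,proj(p,[.6297,-.0813,.024]),proj(p,t))
print([(m["conf"],m["position"]) for m in spotter.masks_of(p,"tape")])
E
```

```text
t: 12.25
tool_pos: [0.6306, -0.0817, 0.0749]
ee_rot: [1.927, 2.479, 0.001]
ft_force: [-0.4, 0.3, 1.0]
grip_width: 0.913
grasp_force: 0.0
[ 0.63063017 -0.08170626  0.07490916] [316.57015044 248.88172671] [317.46638755 275.02466703]
[(0.92, [259.1, 320.3])]
```

View pics/w3.png

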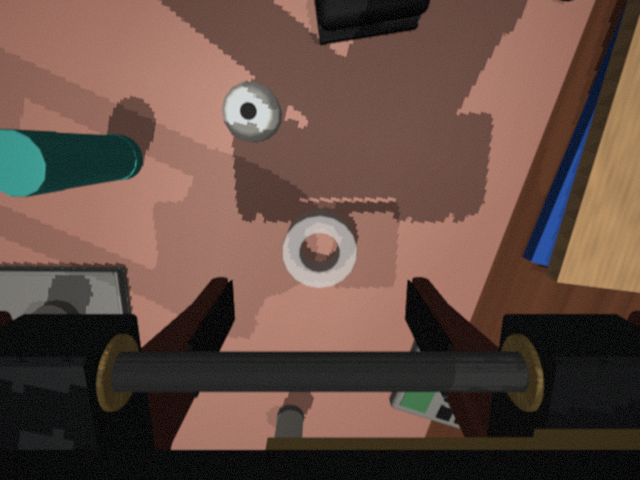

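The tape's top ring is centred at (320,249), predicted (317,249), between the fingers; the sharpener at (252,112) is well clear. Descending 70 mm and gripping.

```bash
python3 -m inch '{"travel":[[0,0,-30],[0,0,-50],[0,0,-62],[0,0,-68],[0,0,-69],[0,0,-69],[0,0,-69],[0,0,-69],[0,0,-69],[0,0,-69],[0,0,-69],[0,0,-69]],"spin":[0,0,0,0,0,0,0,0,0,0,0,0],"gripper":[80,80,80,80,80,80,44,44,44,44,44,44]}' 15
```

```text
t: 13.55
tool_pos: [0.6296, -0.0814, 0.0048]
ee_rot: [-1.928, -2.48, 0.0]
ft_force: [0.4, -0.8, 0.6]
grip_width: 0.501
grasp_force: 0.0
```

```bash
python3 - <<'E'
from fit import *
p=read_camera("wrist");save(p,"w4")
a=read_camera("scene");b=read_camera("side");save(b,"b4",(180,330,200,400),3)
for q in(a,b):
  for n in("tape","sharpener"):print([(m["conf"],m["position"]) for m in spotter.masks_of(q,n)])
E
```

```text
[(0.69, [287.4, 291.8])]
[(0.58, [261.3, 330.1]), (0.22, [264.2, 378.1])]
[(0.76, [218.2, 280.0])]
[(0.78, [253.4, 305.7])]
```

View pics/w4.png

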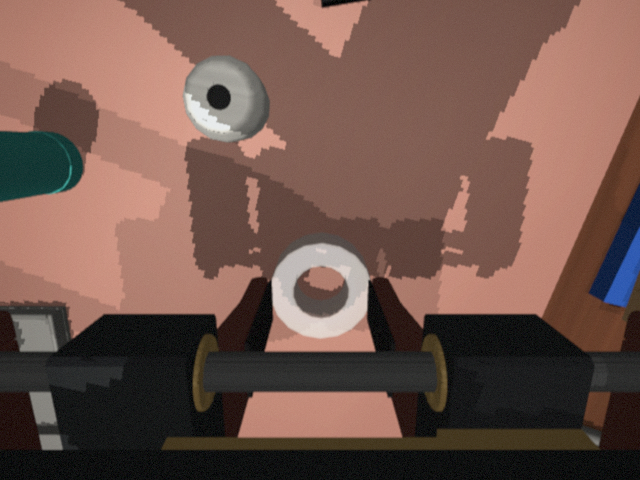

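The wrist view shows the ring at (320,290), a little forward of the pads, and the fingers have closed behind its widest part. I'll measure the offset.

```bash
python3 - <<'E'
from fit import *
s=sensors.get_obs();t=s["tool_pos"]
p=read_camera("wrist");a=read_camera("scene");b=read_camera("side")
print(t,"wrist centre at z24",atz(p,(320,289),.024),proj(p,t))
ob=[(q,pick(q,"tape",proj(q,[.63,-.08,.012]))) for q in(a,b)]
print(fit("tape",[(q,m["region"]) for q,m in ob if m],[.63,-.0813,0],[0]))
T=np.array(p["extrinsics"]);print("cam up dir",-T[:3,1],"pos",T[:3,3])
E
```

```text
[ 0.62957427 -0.08137514  0.00469676] wrist centre at z24 [ 0.63103386 -0.08153647  0.024     ] [317.44144255 274.9838368 ]
(array([ 0.62905986, -0.08170999, -0.00157123,  0.12918352]), [np.float64(0.7905734109578116), np.float64(0.9126755935266574)])
cam up dir [-0.238471    0.93696684 -0.25539132] pos [ 0.61380386 -0.01471702  0.19803616]
```

```bash
python3 -m inch '{"travel":[[0,0,0],[0,0,0],[0,0,0],[0,0,0]],"spin":[0,0,0,0],"gripper":[44,44,44,44]}' 15
python3 -c "
from h import *
s=sensors.get_obs();print(s['grip_width'],s['grasp_force'],s['tool_pos'])"
```

```text
t: 14.55
tool_pos: [0.6296, -0.0814, 0.0047]
ee_rot: [-1.928, -2.48, 0.0]
ft_force: [-0.7, 0.2, 0.2]
grip_width: 0.501
grasp_force: 0.0
0.5005613961191214 0.0 [ 0.62958646 -0.08140822  0.00471532]
```

View pics/b4.png

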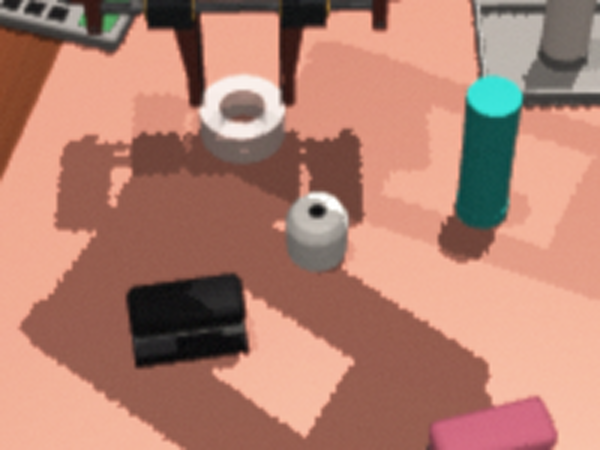

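```bash
python3 - <<'E'
from fit import *
from scipy.spatial.transform import Rotation as R
s=sensors.get_obs();t=s["tool_pos"];r=R.from_rotvec(s["ee_rot"]).as_matrix();print(r.round(2))
b=read_camera("side");im=b["pixels"][:,:,::-1].copy();im=cv2.resize(im[150:270,220:350],None,fx=5,fy=5,interpolation=cv2.INTER_CUBIC)
for k in(-22,22,-27,27):
  for d,c in((0,(0,0,255)),(-.019,(0,255,0)),(-.04,(255,0,0))):
    q=(proj(b,t+r[:,1]*k/1e3+r[:,2]*d)-[220,150])*5;cv2.circle(im,tuple(int(x) for x in q),3,c,-1)
cv2.imwrite("pics/b5.png",im)
E
```

```text
[[-0.25  0.97 -0.  ]
 [ 0.97  0.25 -0.  ]
 [-0.   -0.   -1.  ]]
```

View pics/b5.png

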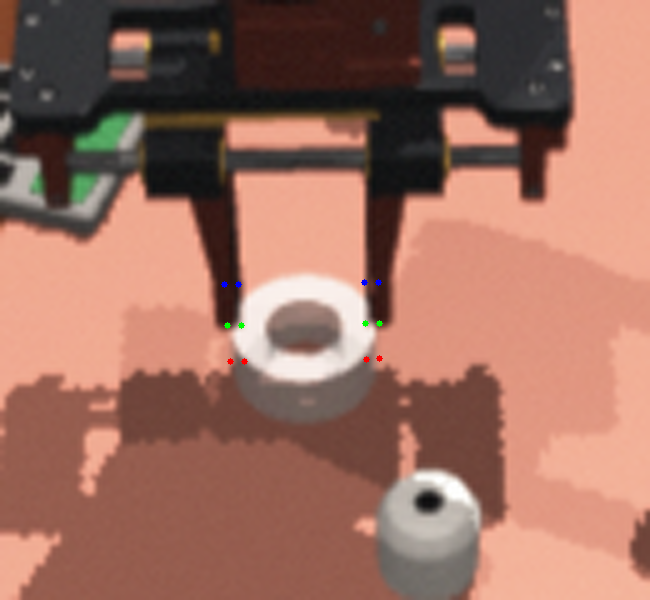

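The side view with overlay shows the visible finger tips ending at z ≈ 24 (green dots). That is 19 mm above the reported TCP, so the fingers closed just over the tape's rim. I'll open, go lower gradually while watching the force, and close.

```bash
python3 -m inch '{"travel":[[0,0,0],[0,0,0],[0,0,0],[0,0,0],[0,0,-4],[0,0,-8],[0,0,-8],[0,0,-8]],"spin":[0,0,0,0,0,0,0,0],"gripper":[76,76,76,76,76,76,76,76]}' 15
```

```text
t: 15.4
tool_pos: [0.6294, -0.0813, -0.0036]
ee_rot: [-1.928, -2.48, 0.001]
ft_force: [-0.1, 1.0, -0.2]
grip_width: 0.865
grasp_force: 0.0
```

```bash
python3 -m inch '{"travel":[[0,0,-2],[0,0,-4],[0,0,-4],[0,0,-4],[0,0,-4],[0,0,-4],[0,0,-4],[0,0,-4],[0,0,-4]],"spin":[0,0,0,0,0,0,0,0,0],"gripper":[76,76,76,46,46,46,46,46,46]}' 15
```

```text
t: 16.3
tool_pos: [0.6296, -0.0814, -0.0072]
ee_rot: [-1.928, -2.48, 0.0]
ft_force: [-0.1, -0.6, -0.1]
grip_width: 0.523
grasp_force: 0.0
```

```bash
python3 - <<'E'
from fit import *
b=read_camera("side");a=read_camera("scene")
f=lambda p,r0,c0:cv2.resize(p["pixels"][r0:r0+70,c0:c0+90,::-1],None,fx=5,fy=5,interpolation=cv2.INTER_CUBIC)
u=proj(b,[.63,-.0815,.02]).astype(int);w=proj(a,[.63,-.0815,.02]).astype(int);print(u,w)
cv2.imwrite("pics/b6.png",cv2.resize(np.hstack([f(b,u[1]-40,u[0]-45),f(a,w[1]-45,w[0]-45)]),None,fx=.88,fy=.88))
E
```

```text
[280 216] [295 281]
```

View pics/b6.png

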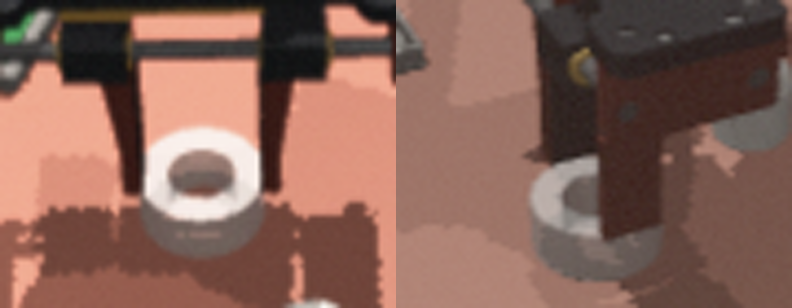

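```bash
python3 - <<'E'
from fit import *
a=read_camera("scene");b=read_camera("side");t=sensors.get_obs()["tool_pos"];d=np.array([.97,.25,0])
for k in(-29,29):
  P=t+d*k/1e3
  for z in(-.007,.003,.012,.02,.03): Q=P.copy();Q[2]=z;print(k,z,proj(a,Q).round(1),proj(b,Q).round(1))
print("seen scene (303,289.4) side L",235+132/4.4,176+192/4.4,"R",235+270/4.4,176+190/4.4)
for q in(a,b):
  for m in spotter.masks_of(q,"tape"):
    r,c=np.where(m["region"]);print(m["conf"],r.min(),r.max(),c.min(),c.max())
v=np.array([.629,-.0817,0]);
for q in(a,b):
  P=np.array([proj(q,x+v) for x in M["tape"]]);print(P.min(0).round(1),P.max(0).round(1))
E
```

```text
-29 -0.007 [289.2 284.4] [297.2 226.1]
-29 0.003 [289.1 280. ] [297.1 222.4]
-29 0.012 [289.  275.9] [297.1 219. ]
-29 0.02 [288.9 272.2] [297. 216.]
-29 0.03 [288.8 267.6] [297.  212.2]
29 -0.007 [302.9 303.2] [265.2 226.6]
29 0.003 [302.9 298.6] [264.9 223. ]
29 0.012 [302.9 294.4] [264.7 219.6]
29 0.02 [302.8 290.7] [264.4 216.6]
29 0.03 [302.8 285.9] [264.1 212.7]
seen scene (303,289.4) side L 265.0 219.63636363636363 R 296.3636363636364 219.1818181818182
0.75 272 298 281 309
0.88 204 234 267 294
[280.2 270.3] [310.6 299.7]
[266.4 204.2] [295.8 234.6]
```

```bash
python3 -m inch '{"travel":[[0,0,0],[0,0,0],[0,0,0],[0,0,0],[0,0,-3],[0,0,-6],[0,0,-6],[0,0,-6],[0,0,-6],[0,0,-6],[0,0,-6],[0,0,-6],[0,0,-6],[0,0,-6]],"spin":[0,0,0,0,0,0,0,0,0,0,0,0,0,0],"gripper":[76,76,76,76,76,76,76,76,46,46,46,46,46,46]}' 15
```

```text
t: 18.0
tool_pos: [0.6297, -0.0814, -0.0132]
ee_rot: [1.928, 2.48, -0.0]
ft_force: [0.3, 1.1, 1.0]
grip_width: 0.582
grasp_force: 15.0
```

```bash
python3 -m inch '{"travel":[[0,0,0],[0,0,0],[0,0,0],[0,0,-2],[0,0,-4],[0,0,-4],[0,0,-4],[0,0,-4],[0,0,-4],[0,0,-4],[0,0,-4],[0,0,-4]],"spin":[0,0,0,0,0,0,0,0,0,0,0,0],"gripper":[66,66,66,66,66,66,46,46,46,46,46,46]}' 15
```

```text
t: 19.2
tool_pos: [0.6296, -0.0814, -0.0173]
ee_rot: [-1.928, -2.48, 0.0]
ft_force: [0.5, -0.4, -1.5]
grip_width: 0.584
grasp_force: 15.0
```

```bash
python3 -m inch '{"travel":[[0,0,10],[0,0,40],[0,0,80],[0,0,120],[0,0,150],[0,0,150],[-20,-25,150],[-45,-53,150],[-70,-82,150],[-95,-110,150],[-120,-138,150],[-140,-162,150],[-155,-178,150],[-159,-183,150],[-159,-183,150],[-159,-183,150],[-159,-183,110],[-159,-183,75],[-159,-183,50],[-159,-183,50]],"spin":[0,0,0,0,0,0,0,0,0,0,0,0,0,0,0,0,0,0,0,0],"gripper":[46,46,46,46,46,46,46,46,46,46,46,46,46,46,46,46,46,46,46,46]}' 15
```

```text
t: 21.2
tool_pos: [0.4689, -0.2615, 0.0296]
ee_rot: [-1.922, -2.476, -0.0]
ft_force: [-1.1, 0.6, 0.2]
grip_width: 0.583
grasp_force: 15.0
```

```bash
python3 -m inch '{"travel":[[0,0,-20],[0,0,-32],[0,0,-40],[0,0,-44],[0,0,-46],[0,0,-46],[0,0,-46]],"spin":[0,0,0,0,0,0,0],"gripper":[46,46,46,46,46,46,46]}' 15
```

```text
t: 21.9
tool_pos: [0.4709, -0.2647, -0.0128]
ee_rot: [1.928, 2.48, -0.0]
ft_force: [-0.2, 0.4, -1.7]
grip_width: 0.582
grasp_force: 15.0
```

```bash
python3 -m inch '{"travel":[[0,0,-1],[0,0,-1.5],[0,0,-1.5],[0,0,-1.5],[0,0,-1.5],[0,0,-1.5],[0,0,-1.5],[0,0,20],[0,0,60],[0,0,100],[0,0,140],[0,0,180],[0,0,200],[0,0,200],[0,0,200]],"spin":[0,0,0,0,0,0,0,0,0,0,0,0,0,0,0],"gripper":[46,46,46,63,63,63,63,63,63,63,63,63,63,63,63]}' 15
python3 - <<'E'
from fit import *
a=read_camera("scene");b=read_camera("side")
for n,x in(("tape",[.47,-.265,.015]),("stapler",[.6204,.0734,.02]),("sharpener",[.5675,-.0045,.017])):
    ob=[(p,pick(p,n,proj(p,x))) for p in(a,b)]
    v,i=fit(n,[(p,m["region"]) for p,m in ob if m],[x[0],x[1],0],[.4]);print(n,v[:3].round(4),np.degrees(v[3]).round(1),np.round(i,2))
E
```

```text
t: 23.4
tool_pos: [0.4704, -0.2642, 0.1863]
ee_rot: [-1.928, -2.48, 0.0]
ft_force: [-0.2, -0.8, -1.0]
grip_width: 0.716
grasp_force: 0.0
tape [ 0.471  -0.2652  0.0033] 24.0 [0.94 0.49]
stapler [ 0.6201  0.0732 -0.002 ] 19.3 [0.89 0.92]
sharpener [ 0.5669 -0.0043 -0.0033] 26.5 [0.8  0.87]
```

```bash
python3 -m inch '{"travel":[[17,40,0],[35,80,0],[53,120,0],[71,160,0],[89,200,0],[107,240,0],[125,280,0],[140,315,0],[148,335,0],[149,338,0],[149,338,0],[149,338,0],[149,338,0],[149,338,-40],[149,338,-80],[149,338,-100],[149,338,-100]],"spin":[-8,-16,-24,-32,-40,-48,-56,-64,-72,-80,-84,-84,-84,-84,-84,-84,-84],"gripper":[56,56,56,56,56,56,56,56,56,56,56,56,56,56,56,56,56]}' 15
python3 - <<'E'
from fit import *
s=sensors.get_obs();t=s["tool_pos"]
p=read_camera("wrist");save(p,"w7");print(t,proj(p,[.6201,.0732,.04]),proj(p,t))
P=[np.round(proj(p,[.6201+np.cos(.35)*k,.0732+np.sin(.35)*k,.04])) for k in(-.031,.031)];print(P)
for m in spotter.masks_of(p,"stapler"):
  r=cv2.minAreaRect(np.argwhere(m["region"])[:,::-1].astype(np.float32));print(m["conf"],m["position"],r)
E
```

```text
t: 25.5
tool_pos: [0.6165, 0.0732, 0.0834]
ee_rot: [-3.091, -0.554, 0.011]
ft_force: [0.0, -0.3, -0.1]
grip_width: 0.639
grasp_force: 0.0
[0.6165088  0.0731539  0.08337047] [319.79681026 250.62442742] [317.47324687 278.60102621]
[array([320., 295.]), array([320., 204.])]
0.85 [241.0, 325.8] ((324.1135559082031, 241.24835205078125), (97.12834930419922, 41.84688949584961), 86.87786865234375)
```

View pics/w7.png

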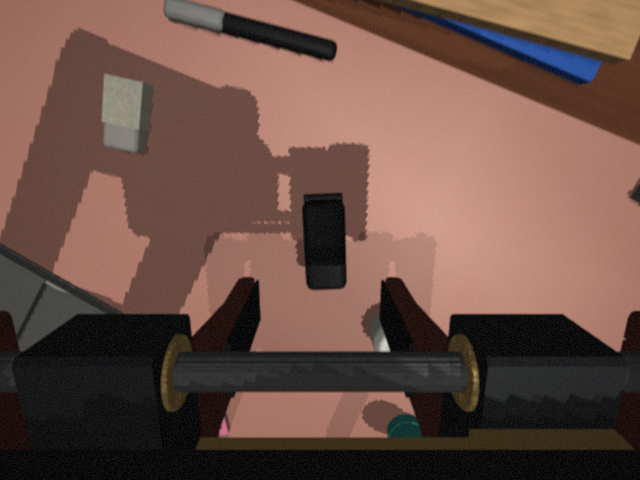

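The stapler is at (324,243), upright between the fingers and aligned within about 3°; the sharpener at (378,330) is off to one side. Descending.

```bash
python3 -m inch '{"travel":[[3,1,-30],[3,1,-60],[3,1,-80],[3,1,-88],[3,1,-92],[3,1,-92],[3,1,-92],[3,1,-92],[3,1,-92],[3,1,-92],[3,1,-92],[3,1,-92],[3,1,-92],[3,1,-92]],"spin":[0,0,0,0,0,0,0,0,0,0,0,0,0,0],"gripper":[56,56,56,56,56,56,56,20,20,20,20,20,20,20]}' 20
```

```text
t: 27.0
tool_pos: [0.6228, 0.0745, -0.005]
ee_rot: [3.092, 0.553, 0.001]
ft_force: [-1.3, 0.5, 3.2]
grip_width: 0.316
grasp_force: 19.9
```

```bash
python3 -m inch '{"travel":[[0,0,10],[0,0,45],[0,0,90],[0,0,135],[0,0,165],[0,0,170],[-12,-38,170],[-26,-80,170],[-40,-125,170],[-54,-170,170],[-68,-215,170],[-82,-260,170],[-96,-305,170],[-110,-350,170],[-124,-390,170],[-133,-415,170],[-133,-415,170],[-133,-415,170],[-133,-415,170],[-133,-415,130]],"spin":[0,0,0,0,0,0,0,0,-3,-6,-6,-6,-6,-6,-6,-6,-6,-6,-6,-6],"gripper":[20,20,20,20,20,20,20,20,20,20,20,20,20,20,20,20,20,20,20,20]}' 20
```

```text
t: 29.0
tool_pos: [0.4938, -0.3421, 0.1288]
ee_rot: [3.11, 0.392, 0.011]
ft_force: [1.5, -1.3, -1.8]
grip_width: 0.319
grasp_force: 19.9
```

```bash
python3 -m inch '{"travel":[[0,0,-30],[0,0,-65],[0,0,-95],[0,0,-110],[0,0,-119],[0,0,-124],[0,0,-126],[0,0,-126],[0,0,-126]],"spin":[0,0,0,0,0,0,0,0,0],"gripper":[20,20,20,20,20,20,20,20,20]}' 20
```

```text
t: 29.9
tool_pos: [0.4902, -0.3408, -0.0004]
ee_rot: [3.116, 0.391, 0.002]
ft_force: [0.6, -0.3, -1.3]
grip_width: 0.318
grasp_force: 19.9
```

```bash
python3 -m inch '{"travel":[[0,0,-1],[0,0,-1.5],[0,0,-1.5],[0,0,-1.5],[0,0,-1.5],[0,0,-1.5],[0,0,-1.5],[0,0,20],[0,0,60],[0,0,100],[0,0,140],[0,0,170],[40,28,170],[80,56,170],[120,84,170],[148,103,170],[154,107,170],[154,107,170],[154,107,170],[154,107,170]],"spin":[0,0,0,0,0,0,0,0,0,0,0,0,0,0,0,0,0,0,0,0],"gripper":[20,20,20,46,46,46,46,46,46,46,46,46,46,46,46,46,46,46,46,46]}' 15
python3 - <<'E'
from fit import *
a=read_camera("scene");b=read_camera("side");w=read_camera("wrist")
for n,x in(("stapler",[.49,-.341,.02]),("glue_small",[.6437,-.2334,.033])):
    ob=[(p,pick(p,n,proj(p,x))) for p in(a,b)]
    v,i=fit(n,[(p,m["region"]) for p,m in ob if m],[x[0],x[1],0],[.25]);print(n,v[:3].round(4),np.degrees(v[3]).round(1),np.round(i,2))
print(sensors.get_obs()["tool_pos"],proj(w,[.6437,-.2334,.066]))
for m in spotter.masks_of(w,"glue_small"):
    r,c=np.where(m["region"]);print(m["conf"],m["position"],r.min(),r.max(),c.min(),c.max())
E
```

```text
t: 31.9
tool_pos: [0.6422, -0.2345, 0.1686]
ee_rot: [-3.117, -0.388, 0.002]
ft_force: [0.1, -0.7, 0.2]
grip_width: 0.522
grasp_force: 0.0
stapler [ 0.4879 -0.3406  0.0024] 13.2 [0.92 0.95]
glue_small [ 6.440e-01 -2.329e-01 -3.000e-04] 27.8 [0.87 0.94]
[ 0.64332536 -0.23378157  0.16884929] [317.36346652 233.46848313]
0.78 [226.1, 317.3] 206 245 307 332
```

```bash
python3 -m inch '{"travel":[[0,0,-40],[0,0,-80],[0,0,-120],[0,0,-145],[0,0,-156],[0,0,-161],[0,0,-161],[0,0,-161],[0,0,-161],[0,0,-161],[0,0,-161],[0,0,-161],[0,0,-161],[0,0,-161]],"spin":[0,0,0,0,0,0,0,0,0,0,0,0,0,0],"gripper":[46,46,46,46,46,46,46,46,14,14,14,14,14,14]}' 12
```

```text
t: 33.7
tool_pos: [0.6439, -0.2336, 0.0082]
ee_rot: [3.117, 0.39, 0.001]
ft_force: [-0.6, -0.5, 5.3]
grip_width: 0.246
grasp_force: 12.0
```

```bash
python3 -m inch '{"travel":[[0,0,10],[0,0,45],[0,0,90],[0,0,135],[0,0,170],[0,0,175],[-13,40,175],[-26,84,175],[-39,127,175],[-52,170,175],[-65,212,175],[-79,255,175],[-92,298,175],[-105,340,175],[-118,383,175],[-131,425,175],[-144,468,175],[-157,510,175],[-166,537,175],[-169,546,175]],"spin":[0,0,0,0,0,0,0,0,0,0,0,0,0,0,0,0,0,0,0,0],"gripper":[14,14,14,14,14,14,14,14,14,14,14,14,14,14,14,14,14,14,14,14]}' 12
```

```text
t: 35.7
tool_pos: [0.4726, 0.3148, 0.1819]
ee_rot: [-3.116, -0.395, 0.003]
ft_force: [-0.6, -0.5, -0.7]
grip_width: 0.246
grasp_force: 12.0
```

```bash
python3 -m inch '{"travel":[[0,0,0],[0,0,0],[0,0,-35],[0,0,-75],[0,0,-115],[0,0,-145],[0,0,-160],[0,0,-168],[0,0,-172],[0,0,-172],[0,0,-172]],"spin":[0,0,0,0,0,0,0,0,0,0,0],"gripper":[14,14,14,14,14,14,14,14,14,14,14]}' 12
```

```text
t: 36.8
tool_pos: [0.4756, 0.3125, 0.0116]
ee_rot: [-3.117, -0.389, -0.003]
ft_force: [-0.0, -0.2, 0.5]
grip_width: 0.249
grasp_force: 12.0
```

```bash
python3 -m inch '{"travel":[[0,0,-0.5],[0,0,-0.5],[0,0,-0.5],[0,0,-0.5],[0,0,-0.5],[0,0,-0.5],[0,0,20],[0,0,60],[0,0,100],[0,0,130],[40,-19,140],[80,-38,140],[120,-57,140],[160,-75,140],[177,-83,140],[177,-83,120],[177,-83,90],[177,-83,75],[177,-83,75],[177,-83,75]],"spin":[0,0,0,0,0,0,0,0,0,0,-8,-8,-8,-8,-8,-8,-8,-8,-8,-8],"gripper":[14,14,42,42,42,42,42,42,42,42,50,50,50,50,50,50,50,50,50,50]}' 12
python3 - <<'E'
from fit import *
a=read_camera("scene");b=read_camera("side");w=read_camera("wrist");save(w,"w8")
for n,x,y in(("glue_small",[.4756,.3125,.036],[0]),("eraser",[.653,.2293,.008],[0,.2])):
    ob=[(p,pick(p,n,proj(p,x))) for p in(a,b)]
    v,i=fit(n,[(p,m["region"]) for p,m in ob if m],[x[0],x[1],0],y);print(n,v[:3].round(4),np.degrees(v[3]).round(1),np.round(i,2))
s=sensors.get_obs();print(s["tool_pos"],s["ee_rot"],proj(w,[.653,.2293,.016]))
for m in spotter.masks_of(w,"eraser"):
    (c,wh,ang)=cv2.minAreaRect(np.argwhere(m["region"])[:,::-1].astype(np.float32));print(m["conf"],c,wh,ang,atz(w,c,.012))
E
```

```text
t: 38.8
tool_pos: [0.6516, 0.2298, 0.086]
ee_rot: [-3.137, -0.173, 0.0]
ft_force: [-0.1, 0.1, 0.0]
grip_width: 0.57
grasp_force: 0.0
MISS glue_small 34
glue_small [ 4.736e-01  3.128e-01 -4.000e-04] 6.8 [0.93]
eraser [ 0.6537  0.2285 -0.0007] 5.3 [0.89 0.91]
[0.65210421 0.22984931 0.08668926] [-3.13644482e+00 -1.72338700e-01 -2.34726833e-03] [319.50813641 245.23998326]
0.57 (322.9999694824219, 240.0) (61.99999237060547, 33.99999237060547) 90.0 [0.65621591 0.22705826 0.012     ]
```

View pics/w8.png

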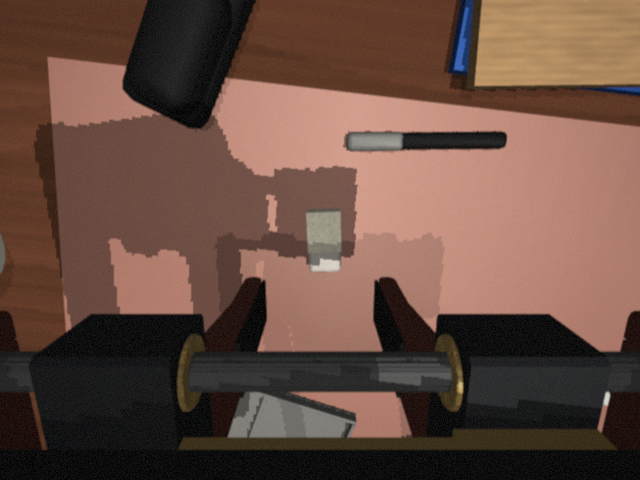

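The eraser at (323,240) is aligned and 3–4 mm off centre, so I shift (+3,-2) and descend.

```bash
python3 -m inch '{"travel":[[3,-2,-35],[3,-2,-65],[3,-2,-85],[3,-2,-95],[3,-2,-100],[3,-2,-102],[3,-2,-103],[3,-2,-103],[3,-2,-103],[3,-2,-103],[3,-2,-103],[3,-2,-103],[3,-2,-103],[3,-2,-103]],"spin":[0,0,0,0,0,0,0,0,0,0,0,0,0,0],"gripper":[50,50,50,50,50,50,50,50,18,18,18,18,18,18]}' 12
```

```text
t: 40.6
tool_pos: [0.6547, 0.2276, -0.0171]
ee_rot: [-3.137, -0.172, -0.0]
ft_force: [-0.8, -0.5, 2.7]
grip_width: 0.265
grasp_force: 11.9
```

```bash
python3 -m inch '{"travel":[[0,0,8],[0,0,35],[0,0,75],[0,0,110],[0,0,120],[-25,1,120],[-55,2,120],[-90,4,120],[-125,5,120],[-155,6,120],[-180,7,120],[-197,8,120],[-197,8,120],[-197,8,120],[-197,8,120],[-197,8,120],[-197,8,90],[-197,8,60],[-197,8,40],[-197,8,40]],"spin":[0,0,0,0,0,8,16,24,32,40,48,56,64,70,70,70,70,70,70,70],"gripper":[18,18,18,18,18,18,18,18,18,18,18,18,18,18,18,18,18,18,18,18]}' 12
```

```text
t: 42.6
tool_pos: [0.4552, 0.2346, 0.0202]
ee_rot: [-2.472, -1.936, 0.009]
ft_force: [-0.8, -0.2, -0.3]
grip_width: 0.265
grasp_force: 11.9
```

```bash
python3 -m inch '{"travel":[[0,0,-14],[0,0,-25],[0,0,-32],[0,0,-35],[0,0,-36],[0,0,-36],[0,0,-36]],"spin":[0,0,0,0,0,0,0],"gripper":[18,18,18,18,18,18,18]}' 12
```

```text
t: 43.3
tool_pos: [0.4579, 0.2357, -0.0129]
ee_rot: [2.471, 1.94, 0.001]
ft_force: [-0.3, 0.1, -0.4]
grip_width: 0.269
grasp_force: 11.9
```

Base is about 4 mm up; lowering 1 mm more, releasing, retreating up, then checking all.

```bash
python3 -m inch '{"travel":[[0,0,-1],[0,0,-1],[0,0,-1],[0,0,-1],[0,0,-1],[0,0,-1],[0,0,-1],[0,0,15],[0,0,50],[0,0,90],[0,0,130],[0,0,170],[0,0,210],[0,0,250],[0,0,250],[0,0,250]],"spin":[0,0,0,0,0,0,0,0,0,0,0,0,0,0,0,0],"gripper":[18,18,44,44,44,44,44,44,44,44,44,44,44,44,44,44]}' 12
python3 - <<'E'
from fit import *
a=read_camera("scene");b=read_camera("side");save(a,"s9",(180,330,100,520),1.9)
T=dict(tray3=([.4705,-.2644],13.9),tray2=([.4662,.274],-13.2))
for n,x,y,tr in(("stapler",[.488,-.341,.02],.25,"tray3"),("tape",[.471,-.265,.015],0,"tray3"),("glue_large",[.451,-.1875,.05],0,"tray3"),("eraser",[.4575,.2355,.01],1.35,"tray2"),("glue_small",[.4745,.3125,.036],0,"tray2"),("sharpener",[.567,-.0045,.017],0,"tray3")):
    ob=[(p,pick(p,n,proj(p,x))) for p in(a,b)]
    ob=[(p,m["region"]) for p,m in ob if m]
    if not ob: continue
    v,i=fit(n,ob,[x[0],x[1],.002],[y]);c,g=T[tr];g=np.radians(g);d=v[:2]-c
    print(n,v[:3].round(4),"in tray",np.round([np.cos(g)*d[0]+np.sin(g)*d[1],-np.sin(g)*d[0]+np.cos(g)*d[1]],4),np.round(i,2))
E
```

```text
t: 44.9
tool_pos: [0.4581, 0.2358, 0.2375]
ee_rot: [2.47, 1.94, 0.003]
ft_force: [0.0, -0.8, -0.1]
grip_width: 0.498
grasp_force: 0.0
MISS stapler 38
stapler [ 0.4888 -0.3405  0.0035] in tray [-0.0005 -0.0783] [0.91]
MISS tape 38
tape [ 0.4709 -0.2657  0.003 ] in tray [ 0.0001 -0.0013] [0.94]
MISS glue_large 38
glue_large [ 0.4507 -0.1883  0.0036] in tray [-0.0009  0.0787] [0.96]
eraser [0.4566 0.2366 0.002 ] in tray [-0.0008 -0.0386] [0.93 0.92]
glue_small [0.4736 0.3134 0.0024] in tray [-0.0018  0.04  ] [0.93 0.94]
sharpener [ 0.5674 -0.0041 -0.0021] in tray [0.1566 0.2294] [0.82 0.59]
```

View pics/s9.png

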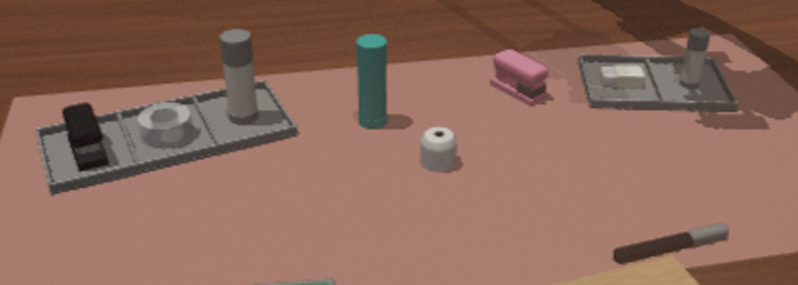

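The stapler (87,135), tape (165,122) and large glue (238,78) sit one to a bay in tray3, the eraser (625,76) and small glue (696,60) in tray2, all upright or flat. The sharpener (438,148) has not moved. Handing in.

```bash
python3 -c "
from cell import sign_off
print(sign_off())"
```

```text
the job is handed in; nothing more can be done
None
```

I handed the job in at about 45 s of the 133 s allowed, with all five things released one to a bay in their trays, each measured at its bay's centre and on its floor (to about 2 mm), and the sharpener where it was; no verdict came back.

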